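Nest the bucket in its planter and prop the pattern board against it

TASK

Put together the table display. First set the tapered metal bucket squarely into the cork-lined wooden planter and let go of it, so that it sits loosely in the cork with its rim still standing proud; then press it down lightly until its rim is level with the planter's rim, and no deeper, or it will jam. Then take the pattern board out of its rack and lean it, standing on its short edge on the table, at a slope against one side of the planter, leaving the jar, spool and terracotta dish where they are.

Things in the scene. Friction and masses are not known exactly. Their poses are not given: they have to be found in the camera images.
- bucket: Loose square tapered bucket of bare metal on the table: 48 mm square at the bottom, 74 mm at the rim, 80 mm high, about 0.22 kg. Origin: centre of its underside, z up. A rigid wooden handle bar above the mouth runs along its y axis: 12 mm thick (x), 62 mm long (y), 14 mm high, top 115 mm and underside 101 mm above the origin; pinch it across x.
- bucket_rim (a point): Centre of the bucket's mouth, level with its rim, 80 mm above the bucket's origin.
- bucket_handle (a point): Middle of the top of the bucket's handle bar, 115 mm above the bucket's origin, 35 mm above its rim; the place to push down. When the bucket is rightly nested this point is 140 mm above the table.
- planter: Wooden planter box fixed to the table, 124 mm square at its rim (sides along its x and y; below the 12 mm high rim frame they draw in slightly), 105 mm high, mouth 88 mm square. Origin: centre of its underside, z up. The bucket goes in with its sides parallel to the planter's, at any quarter turn.
- liner_top (a point): Centre of the top of the square tapered cork liner inside the planter, 20 to 28 mm below the rim at the start. The liner is 60 mm square inside at its top, 30 mm high, tapered like the bucket, which sits in it with its rim 42 mm above this point. It fits tightly: it slides down with the bucket at about 10 N of push, stays where left, and jams when the bucket is 10 mm too deep.
- planter_rim (a point): Centre of the planter's mouth, level with its rim, 105 mm above the table.
- board: Loose plywood pattern board with a cork face, 12 mm thick (x), 130 mm wide (y), 180 mm tall (z), about 0.2 kg. Origin: centre of its lower short edge; z runs up along the board, x is its face normal. At the start it stands upright in the slot of the rack, its origin 8 mm above the table.
- board_top (a point): Middle of the board's upper short edge, 180 mm from its origin along z.
- rack: Low plywood rack fixed to the table, 84 mm (x) by 150 mm (y), 45 mm high, with one slot 16 mm wide along its y axis, open at the top and at both ends, its floor 8 mm above the table; the board stands in it. Origin: centre of its underside.
- jar: Bystander: loose whitish lidded jar, 64 mm across, 70 mm high. Origin: centre of its underside. Leave it alone.
- spool: Bystander: loose dark grey spool, 60 mm across, 60 mm high, standing. Origin: centre of its underside. Leave it alone.
- dish: Bystander: loose small open terracotta dish, 90 mm across, 50 mm high. Origin: centre of its underside. Leave it alone.
Mind the look-alikes: they are no part of the job. Of the things that look like the bucket, take the one that is farthest to the robot's right at the start. There is more than one size of the planter; the one meant has the size given above.

How it is judged:
By the outcome, as a careful person would: the job done as asked, in the order asked, and still so for the second after the job is handed in, with the robot touching nothing.
It also fails if it takes over 72 s, if anything falls off the work surface, if the arm or the gripper's body presses on something with over 40 N, if the wrist force passes 120 N, or if a joint passes its speed limit or range.

ROBOT

A 6-joint arm with a two-finger parallel gripper is mounted at the origin on the work surface. World frame = base frame: x ahead of the robot, y to its left, z up, the work surface at z = 0. Lengths are in m, angles in rad, forces in N, time in s.
With the tool pointing down it reaches from about 0.325 to 0.775 m from the base axis. Payload 9.3 kg.
Tool frame: the origin (TCP) lies between the finger pads; the fingertips stand 22 mm ahead of it and the grasp point (between the pads) lies 3 mm ahead of it; z points along the fingers, y is the line along which they close (so a half turn about z gives the same grasp; the last joint's range is limited). The gripper opens to 85 mm and grips with 20 to 120 N. Pads are 22 mm wide; open, the fingers measure 114 mm over their backs; the gripper's body (76 mm by 85 mm) begins 54 mm behind the grasp point. The pads swing forward as they close: fully open they stand 13 mm farther back than shut.
Start: joints at [-1.404, 0.259, 0.021, 1.334, 0, 1.418], TCP at [0.173, -0.522, 0.253] pointing down, gripper open.
Joint ranges: [-3.04, 3.04], [-0.91, 1.82], [-1.04, 1.36], [-1.92, 1.95], [-1.52, 1.45], [-3.14, 3.14]. Speed limits (rad/s): [2.22, 2.22, 2.79, 3.14, 3.14, 3.14].

INTERFACE

Orientations are given as a unit quaternion [w, x, y, z].
In Python, from cell import manip, vision gives the robot as it stands.
- The arm moves only by the tool servo_tool, never from a script. Its argument "deltas" is a list of rows, each an object with "travel": the shift along the tool's x, y, z normalised to -1 to 1, where 1 is 0.12 m, a list of three; "angular": the turn, a rotation vector about the tool's x, y, z normalised to -1 to 1, where 1 is 2 pi rad, a list of three. In form: [{"travel": [dx, dy, dz], "angular": [ax, ay, az]}, ...]. A call has 1 to 10 rows; each row is the pose to reach, as a shift and turn from the pose commanded when the call began, along the tool's axes at that moment, turning the shorter way round; what a row does not reach only later rows make up. A row lasts 1/10 s, in which the tool goes at most 50 mm and 8.59 degrees, less where a joint would pass 70% of its speed; a pose out of reach is approached as far as the arm can. A call with a number of a shift or a turn outside -1 to 1 is refused whole. A call with a gripper value outside its range is refused whole. "claw" is the closure, from 0 (fully open) to 1 (shut), set as the call begins (left out, the last holds). The fingers move at their own pace and stop on an object; "newtons" is the grip in N (left out, the last holds). Time passes only in rows, so rows that repeat a pose let the fingers close. It gives the time, the measured TCP pose, the force, the opening and the grip force at its end, in the units of the state.
- manip.sense(): the state, without advancing time (a new reading comes with each control period).
- vision.capture(name): name is "scene" or "top"; returns (picture, depth): 480x640x3 uint8, red, green, blue; 480x640 float32, m along the optical axis (not along the pixel's ray), 0 where there is no reading.
- vision.camera_model(name): a dict with "vertical_fov" (degrees; the focal length in pixels is half the picture's height over the tangent of half this angle, whatever the lens; pixels are square), "cx", "cy" (the principal point, pixels), "R" (3x3) and "t" (3): a world point X has camera coordinates R X + t. Camera axes: x right, y down, z forward; pixel columns grow to the right and rows downward; lengths in m; the calibration is good to about 2 mm. A picture is of the moment at which its call begins. camera_model takes no time and is no camera call.
- manip.job_done(): hands the job in; it is judged then, once.
Trained networks look in the newest picture that a camera, given by its name, has taken for a name from the list of things; names that differ only in an ending like _2 or _b are one class to them, and where a whole thing is asked for, a point or a joint stands for the part that bears it (a point fixed in the world has none). Each returns a list of dicts, best first, with "conf" (0 to 1); they miss things now and then, are a little off and sometimes report something else, mostly with a low value. They report only what shows in the picture. A call takes as long as a camera call. They do not tell look-alikes from the thing itself.
- vision.look_for(camera, thing): "box" ([left, top, right, bottom] in pixels, round what is visible of it).
- vision.place_of(camera, thing): "point" ([column, row] in pixels: a listed point, or the origin of a listed thing).
The state is a dict: "time": time; "qpos": joint angles; "qd": joint speeds; "effort": joint torques, N m; "ee_pos": TCP position; "tool_rot": TCP orientation; "force": force on the tool from outside, world axes, zero at the start; "wrist_torque": the same for the moment, N m; "opening": opening from 0.0 (shut) to 1.0 (fully open); "grip_force": force on a finger pad.
Only numpy, scipy, OpenCV 4.12 (cv2) and the standard library are available. Lean on these libraries where they do the work, as an engineer would, in place of code of your own. Each camera call takes 0.05 s, during which the arm holds its last target. There are 200 camera calls.

## Working session

There is one attempt and no reset: what is moved stays moved. The work goes in short steps, Python scripts to look and compute and a tool call to move; the robot and the scene stay as the last step left them, time stands still between calls to the robot, and variables do not carry over. Pictures are saved under pics/ and viewed, at most 10 in all, crops included, and the job is handed in when it is done.

Besides the shell and the picture viewer there is one more tool, called after "Call:" as name(argument=value, ...) on one line, values as JSON. servo_tool: Moves the arm, as the interface text tells. Its arguments: {"type":"object","properties":{"deltas":{"type":"array","items":{"type":"object","properties":{"travel":{"type":"array","items":{"type":"number"}},"angular":{"type":"array","items":{"type":"number"}}}}},"claw":{"type":"number"},"newtons":{"type":"number"}},"required":["deltas"]}

```bash
mkdir -p pics
cat > h.py <<'E'
import numpy as np, cv2
from cell import manip, vision
from scipy.spatial.transform import Rotation as Ro
def cam(n):
    m=vision.camera_model(n); f=240/np.tan(np.radians(m["vertical_fov"])/2)
    return f,m["cx"],m["cy"],np.array(m["R"]),np.array(m["t"])
def cloud(n,d):
    f,cx,cy,R,t=cam(n); v,u=np.mgrid[:480,:640]
    P=np.stack([(u-cx)/f*d,(v-cy)/f*d,d],-1)
    W=(P-t)@R; W[d==0]=np.nan; return W
def at_z(n,px,z):
    f,cx,cy,R,t=cam(n); r=R.T@np.array([(px[0]-cx)/f,(px[1]-cy)/f,1]); c=-R.T@t
    return c+r*(z-c[2])/r[2]
def save(n,img): cv2.imwrite(f"pics/{n}.png",img[...,::-1])
E
python3 - <<'E'
from h import *
for n in("top","scene"):
    p,d=vision.capture(n); save(n+"0",p); np.savez(n+"0.npz",p=p,d=d)
    W=cloud(n,d); print(n,vision.camera_model(n))
    for th in("bucket","planter","board","rack","jar","spool","dish"):
        for r in vision.look_for(n,th): 
            if r["conf"]>.2: print(th,np.round(r["box"]),round(r["conf"],2))
    for th,z in(("bucket_handle",.115),("planter_rim",.105),("liner_top",.08),("board_top",.188)):
        for r in vision.place_of(n,th):
            if r["conf"]>.2: print(th,np.round(r["point"]),round(r["conf"],2),np.round(at_z(n,r["point"],z),3))
print(manip.sense())
E
```

```text
top {'vertical_fov': 52.764920743353855, 'cx': 314.1960710055619, 'cy': 238.68602340511023, 'R': array([[ 0.00833019, -0.99985679,  0.01473098],
       [-0.99686743, -0.00946216, -0.07852256],
       [ 0.0786507 , -0.01403073, -0.99680349]]), 't': array([-0.01937749,  0.62335011,  1.13395452])}
bucket [411. 238. 444. 274.] 0.96
bucket [352. 223. 391. 264.] 0.87
bucket [257. 120. 295. 157.] 0.67
planter [270. 259. 331. 323.] 0.84
board [164. 256. 241. 273.] 0.85
board [356. 324. 383. 356.] 0.69
board [179. 246. 245. 287.] 0.6
rack [180. 245. 246. 289.] 0.81
jar [356. 327. 383. 355.] 0.62
spool [252. 328. 281. 357.] 0.64
dish [342. 158. 382. 196.] 0.74
bucket_handle [432. 257.] 0.93 [ 0.578 -0.274  0.115]
bucket_handle [271. 135.] 0.8 [0.85  0.087 0.115]
bucket_handle [372. 245.] 0.72 [ 0.603 -0.139  0.115]
planter_rim [300. 293.] 0.76 [0.497 0.017 0.105]
planter_rim [183. 330.] 0.76 [0.414 0.272 0.105]
liner_top [298. 291.] 0.9 [0.5   0.024 0.08 ]
liner_top [180. 328.] 0.69 [0.416 0.287 0.08 ]
liner_top [297. 292.] 0.27 [0.499 0.025 0.08 ]
board_top [193. 268.] 0.56 [0.548 0.234 0.188
[... 1081 characters left out ...]
  0.232 0.188]
{'time': 1.2, 'qpos': array([-1.40361161e+00,  2.58608364e-01,  2.15037614e-02,  1.33367233e+00,
       -2.74042625e-05,  1.41825024e+00]), 'qd': array([ 0.0005317 ,  0.00314948, -0.00102444,  0.00174345, -0.00095846,
       -0.00113715]), 'effort': array([ 2.97651248e-03, -5.55396616e+01,  3.44735456e+01,  1.59749208e-03,
       -2.30901705e-04,  2.44271001e-05]), 'ee_pos': array([ 0.17288906, -0.52212938,  0.25327566]), 'tool_rot': array([ 9.79836954e-06,  9.87248718e-01,  1.59185326e-01, -1.36307797e-05]), 'force': array([ 0.36353898, -0.85374626, -0.06909189]), 'wrist_torque': array([-0.00569314,  0.03285611, -0.06007818]), 'grip_force': 0.0, 'opening': 0.9981520565233623}
```

Run:
```python
from h import *
p=np.load("top0.npz")["p"]; s=np.load("scene0.npz")["p"]
save("c1",cv2.resize(p[110:370,140:460],(800,600*1),interpolation=cv2.INTER_CUBIC)[:600])
save("c2",cv2.resize(s[160:430,170:530],(800,600),interpolation=cv2.INTER_CUBIC))
def rect(n,c,zlo,zhi,r=.085):
    W=cloud(n,np.load(n+"0.npz")["d"]); m=(W[...,2]>zlo)&(W[...,2]<zhi)&(np.hypot(W[...,0]-c[0],W[...,1]-c[1])<r)
    q=W[m]; 
    if len(q)<5: return print(n,c,"few",len(q))
    (cx,cy),(w,h),a=cv2.minAreaRect((q[:,:2]*1000).astype(np.float32)); print(n,c,len(q),np.round([cx,cy,w,h,a],1),"z",np.round(np.median(q[:,2]),4))
for n in("top","scene"):
    print("planters"); rect(n,(.5,.018),.097,.112); rect(n,(.43,.29),.075,.12)
    print("bucket rim"); rect(n,(.58,-.274),.072,.087,.06); print("handle"); rect(n,(.58,-.274),.105,.122,.05)
    print("2nd");rect(n,(.605,-.14),.105,.122,.05)
    print("board"); rect(n,(.552,.235),.17,.2,.1); rect(n,(.552,.235),.1,.2,.1)
    print("rack"); rect(n,(.552,.235),.038,.051,.1)
    print("liner"); rect(n,(.5,.018),.06,.09,.042)
    print("jar");rect(n,(.4,-.1),.06,.08,.12)
    print("spool");rect(n,(.4,.08),.05,.07,.1)
```

```text
planters
top (0.5, 0.018) 1576 [501.2  16.5 124.2 124.1  12.4] z 0.1038
top (0.43, 0.29) 7 [435.6 301.7  46.5  91.8  46. ] z 0.0751
bucket rim
top (0.58, -0.274) 304 [ 584.1 -276.1   77.4   76.3   83.4] z 0.0787
handle
top (0.58, -0.274) 160 [ 584.1 -276.7   63.    12.    83.3] z 0.1145
2nd
top (0.605, -0.14) 161 [ 606.6 -139.5   61.4   12.5   25.9] z 0.1138
board
top (0.552, 0.235) 416 [559.  233.   12.3 130.6  11.7] z 0.1865
top (0.552, 0.235) 574 [559.  232.9  12.3 130.9  11.6] z 0.1856
rack
top (0.552, 0.235) 809 [525.4 222.3 122.4 150.3  12. ] z 0.0438
liner
top (0.5, 0.018) 527 [5.002e+02 1.810e+01 8.120e+01 8.170e+01 3.000e-01] z 0.0771
jar
top (0.4, -0.1) 606 [426.7 -89.4 190.5  55.1  53.5] z 0.0698
spool
top (0.4, 0.08) 576 [418.3  71.5  58.2 156.5  58. ] z 0.0589
planters
scene (0.5, 0.018) 1621 [501.   20.  130.3 125.1  12.7] z 0.1062
scene (0.43, 0.29) 52 [415.2 289.5  84.9  81.   12.9] z 0.0755
bucket rim
scene (0.58, -0.274) 384 [ 583.4 -272.2   80.4   80.5   83.6] z 0.0802
handle
scene (0.58, -0.274) 202 [ 584.6 -271.4   63.3   15.6   83.7] z 0.115
2nd
scene (0.605, -0.14) 161 [ 608.  -135.1   61.9   12.3   25.8] z 0.1158
board
scene (0.552, 0.235) 1038 [559.4 236.2  19.8 129.8  11.7] z 0.1845
scene (0.552, 0.235) 3343 [559.4 236.2  19.8 130.1  11.7] z 0.152
rack
scene (0.552, 0.235) 1107 [561.2 233.5  56.4 150.1  11. ] z 0.0461
liner
scene (0.5, 0.018) 448 [486.1  14.7  54.7  81.4  10.6] z 0.0775
jar
scene (0.4, -0.1) 512 [425.4 -87.1 190.1  63.4  57. ] z 0.0718
spool
scene (0.4, 0.08) 529 [416.6  73.3  76.2 154.9  66.2] z 0.0616
```

View pics/c1.png

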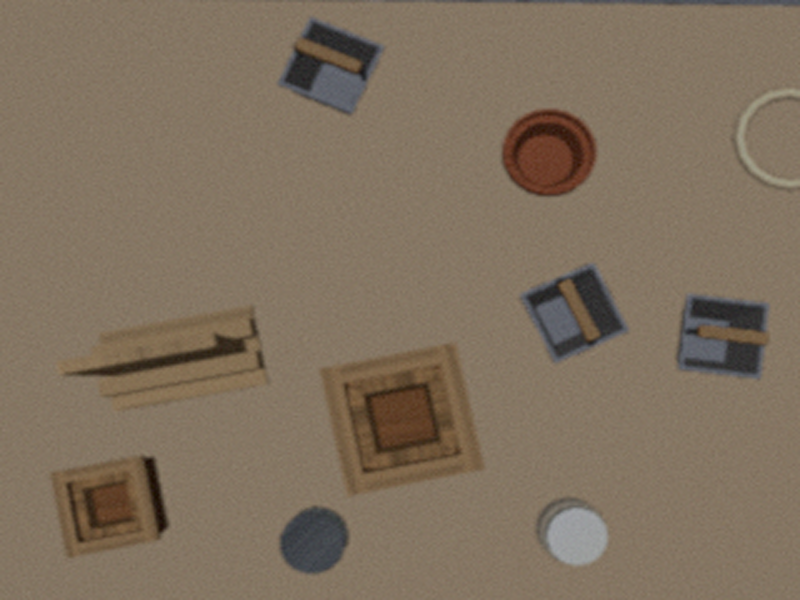

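View pics/c2.png

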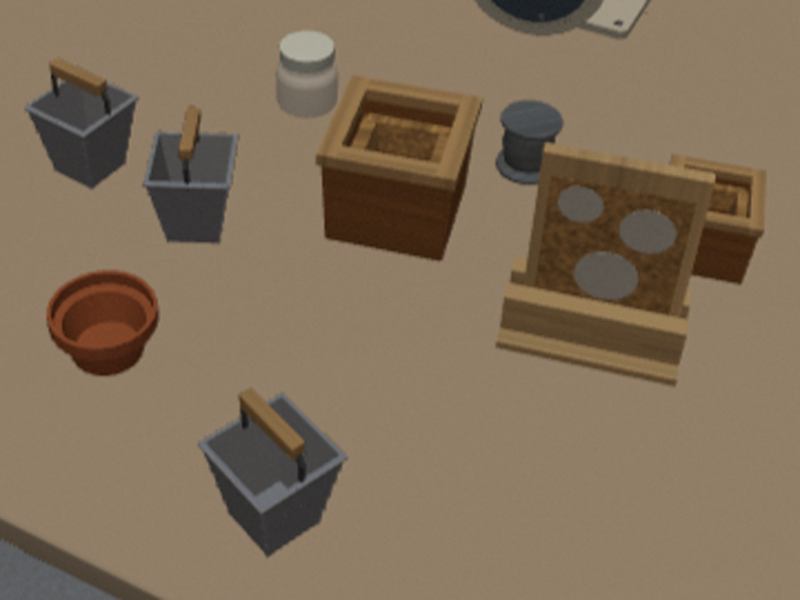

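Bucket look-alikes in the top picture are at (428,256), (371,244) and (273,138). The one meant is (428,256), because its y of about -0.275 is farthest to the robot's right, and the enlarged crop confirms it. Planters are at (300,291), 124 mm across, and (182,328), about 85 mm across; the first is the one meant. The board stands in its rack near (205,264).

Call:
servo_tool(deltas=[{"travel": [0.33, -0.074, 0], "angular": [0, 0, 0]}, {"travel": [0.66, -0.148, 0], "angular": [0, 0, 0]}, {"travel": [0.975, -0.221, 0], "angular": [0, 0, 0]}], claw=0.3, newtons=40)

```text
time: 1.5
ee_pos: [0.2765, -0.4594, 0.2533]
tool_rot: [0.0, 0.987, 0.159, 0.0]
force: [-0.2, -1.0, -0.8]
opening: 0.7
grip_force: 0.0
```

Call:
servo_tool(deltas=[{"travel": [0.33, -0.074, 0], "angular": [0, 0, 0]}, {"travel": [0.66, -0.148, 0], "angular": [0, 0, 0]}, {"travel": [0.975, -0.221, 0], "angular": [0, 0, 0]}])

```text
time: 1.8
ee_pos: [0.3797, -0.3971, 0.2534]
tool_rot: [0.0, 0.987, 0.159, 0.0]
force: [0.7, -1.2, 0.7]
opening: 0.702
grip_force: 0.0
```

Call:
servo_tool(deltas=[{"travel": [0.33, -0.074, 0], "angular": [0, 0, 0]}, {"travel": [0.66, -0.148, 0], "angular": [0, 0, 0]}, {"travel": [0.975, -0.221, 0], "angular": [0, 0, 0]}])

```text
time: 2.1
ee_pos: [0.4825, -0.3351, 0.2534]
tool_rot: [0.0, 0.987, 0.159, 0.0]
force: [-0.5, -0.4, -0.1]
opening: 0.704
grip_force: 0.0
```

Call:
servo_tool(deltas=[{"travel": [0.33, -0.074, 0], "angular": [0, 0, -0.02]}, {"travel": [0.66, -0.148, 0.1], "angular": [0, 0, -0.04]}, {"travel": [0.975, -0.221, 0.2], "angular": [0, 0, -0.06]}, {"travel": [0.975, -0.221, 0.3], "angular": [0, 0, -0.08]}, {"travel": [0.975, -0.221, 0.3], "angular": [0, 0, -0.1]}, {"travel": [0.975, -0.221, 0.3], "angular": [0, 0, -0.12]}, {"travel": [0.975, -0.221, 0.3], "angular": [0, 0, -0.14]}, {"travel": [0.975, -0.221, 0.3], "angular": [0, 0, -0.16]}, {"travel": [0.975, -0.221, 0.3], "angular": [0, 0, -0.1805]}, {"travel": [0.975, -0.221, 0.3], "angular": [0, 0, -0.1805]}])

```text
time: 3.1
ee_pos: [0.5838, -0.2743, 0.2172]
tool_rot: [-0.0, 0.747, 0.665, -0.0]
force: [-0.6, -0.1, -0.0]
opening: 0.696
grip_force: 0.0
```

Call:
servo_tool(deltas=[{"travel": [0, 0, 0.3]}, {"travel": [0, 0, 0.6]}, {"travel": [0, 0, 0.8]}, {"travel": [0, 0, 0.885]}, {"travel": [0, 0, 0.885]}, {"travel": [0, 0, 0.885]}])

```text
invalid input
```

Call:
servo_tool(deltas=[{"travel": [0, 0, 0]}, {"travel": [0, 0, 0]}, {"travel": [0, 0, 0]}, {"travel": [0, 0, 0]}, {"travel": [0, 0, 0]}, {"travel": [0, 0, 0]}, {"travel": [0, 0, 0]}, {"travel": [0, 0, 0]}], claw=1, newtons=40)

```text
invalid input
```

Both keys are needed in each row.

Call:
servo_tool(deltas=[{"travel": [0, 0, 0.3], "angular": [0, 0, 0]}, {"travel": [0, 0, 0.6], "angular": [0, 0, 0]}, {"travel": [0, 0, 0.8], "angular": [0, 0, 0]}, {"travel": [0, 0, 0.885], "angular": [0, 0, 0]}, {"travel": [0, 0, 0.885], "angular": [0, 0, 0]}, {"travel": [0, 0, 0.885], "angular": [0, 0, 0]}])

```text
time: 3.7
ee_pos: [0.5844, -0.2746, 0.1123]
tool_rot: [0.001, 0.748, 0.664, 0.0]
force: [0.3, 1.3, -0.0]
opening: 0.701
grip_force: 0.0
```

Call:
servo_tool(deltas=[{"travel": [0, 0, 0], "angular": [0, 0, 0]}, {"travel": [0, 0, 0], "angular": [0, 0, 0]}, {"travel": [0, 0, 0], "angular": [0, 0, 0]}, {"travel": [0, 0, 0], "angular": [0, 0, 0]}, {"travel": [0, 0, 0], "angular": [0, 0, 0]}, {"travel": [0, 0, 0], "angular": [0, 0, 0]}, {"travel": [0, 0, 0], "angular": [0, 0, 0]}, {"travel": [0, 0, 0], "angular": [0, 0, 0]}], claw=1, newtons=40)

```text
time: 4.5
ee_pos: [0.5842, -0.2745, 0.1119]
tool_rot: [0.001, 0.747, 0.665, 0.0]
force: [0.1, 0.4, 6.1]
opening: 0.131
grip_force: 40.1
```

Call:
servo_tool(deltas=[{"travel": [0, 0, -0.2], "angular": [0, 0, 0]}, {"travel": [0, 0, -0.5], "angular": [0, 0, 0]}, {"travel": [0, 0, -0.8], "angular": [0, 0, 0]}, {"travel": [0, 0, -1.0], "angular": [0, 0, 0]}, {"travel": [0, 0, -1.0], "angular": [0, 0, 0]}])

```text
time: 5.0
ee_pos: [0.5847, -0.2748, 0.2345]
tool_rot: [0.003, 0.747, 0.665, 0.001]
force: [-0.5, 0.6, -1.9]
opening: 0.133
grip_force: 39.3
```

Call:
servo_tool(deltas=[{"travel": [0.15, -0.06, -0.1], "angular": [0, 0, 0]}, {"travel": [0.35, -0.14, -0.25], "angular": [0, 0, 0]}, {"travel": [0.57, -0.235, -0.25], "angular": [0, 0, 0]}, {"travel": [0.78, -0.323, -0.25], "angular": [0, 0, 0]}])

```text
time: 5.4
ee_pos: [0.5553, -0.175, 0.2603]
tool_rot: [-0.001, 0.747, 0.665, -0.0]
force: [0.5, -0.3, -1.6]
opening: 0.13
grip_force: 39.2
```

Call:
servo_tool(deltas=[{"travel": [0.2, -0.08, 0], "angular": [0, 0, 0]}, {"travel": [0.4, -0.16, 0], "angular": [0, 0, 0]}, {"travel": [0.6, -0.24, 0], "angular": [0, 0, 0]}, {"travel": [0.78, -0.323, 0], "angular": [0, 0, 0]}])

```text
time: 5.8
ee_pos: [0.5273, -0.0774, 0.2599]
tool_rot: [-0.001, 0.747, 0.665, -0.001]
force: [0.6, -0.2, -1.3]
opening: 0.13
grip_force: 39.2
```

Call:
servo_tool(deltas=[{"travel": [0.2, -0.08, 0], "angular": [0, 0, -0.013]}, {"travel": [0.4, -0.16, 0], "angular": [0, 0, -0.027]}, {"travel": [0.6, -0.24, 0], "angular": [0, 0, -0.04]}, {"travel": [0.74, -0.3, 0], "angular": [0, 0, -0.053]}, {"travel": [0.782, -0.324, 0], "angular": [0, 0, -0.053]}, {"travel": [0.782, -0.324, 0], "angular": [0, 0, -0.053]}, {"travel": [0.782, -0.324, 0], "angular": [0, 0, -0.053]}, {"travel": [0.782, -0.324, 0], "angular": [0, 0, -0.053]}])

```text
time: 6.6
ee_pos: [0.5011, 0.0178, 0.2608]
tool_rot: [-0.0, 0.627, 0.779, -0.0]
force: [0.7, -0.1, -0.8]
opening: 0.13
grip_force: 39.3
```

Run:
```python
from h import *
for n in("scene","top"):
    p,d=vision.capture(n); W=cloud(n,d)
    for nm,zl,zh,r in(("pl",.097,.112,.09),("b_rim",.222,.234,.065),("b_low",.15,.165,.06),("b_all",.15,.234,.07)):
        q=W[(W[...,2]>zl)&(W[...,2]<zh)&(np.hypot(W[...,0]-.501,W[...,1]-.018)<r)]
        if len(q)>5:
            rr=cv2.minAreaRect((q[:,:2]*1000).astype(np.float32)); print(n,nm,len(q),np.round(np.r_[rr[0],rr[1],rr[2]],1))
    if n=="scene": save("s1",cv2.resize(p[130:310,230:470],(800,600)))
```

```text
scene pl 1438 [500.5  19.4 130.1 125.1  12.7]
scene b_rim 362 [502.1  19.3  78.2  77.2  12.7]
scene b_low 152 [511.6  33.8  36.   70.2  54.7]
scene b_all 1746 [501.7  19.2  78.7  77.3  12.9]
top pl 159 [565.9  -9.9  54.8  23.3  80.7]
```

View pics/s1.png

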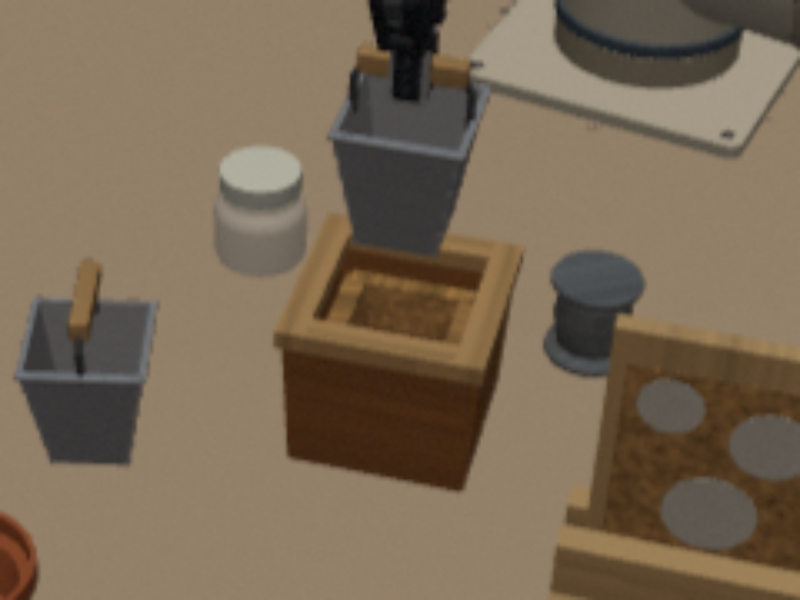

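The picture shows the bucket upright over the planter mouth, bottom near crop (400,250) and parallel to the rim. The measured offset is about 1 mm, so I'm lowering it.

Call:
servo_tool(deltas=[{"travel": [0, 0, 0.15], "angular": [0, 0, 0]}, {"travel": [0, 0, 0.3], "angular": [0, 0, 0]}, {"travel": [0, 0, 0.45], "angular": [0, 0, 0]}, {"travel": [0, 0, 0.6], "angular": [0, 0, 0]}, {"travel": [0, 0, 0.72], "angular": [0, 0, 0]}, {"travel": [0, 0, 0.82], "angular": [0, 0, 0]}, {"travel": [0, 0, 0.86], "angular": [0, 0, 0]}, {"travel": [0, 0, 0.86], "angular": [0, 0, 0]}, {"travel": [0, 0, 0.86], "angular": [0, 0, 0]}])

```text
time: 7.6
ee_pos: [0.5012, 0.0183, 0.1582]
tool_rot: [0.0, 0.627, 0.779, 0.0]
force: [0.3, 1.5, -2.4]
opening: 0.134
grip_force: 39.4
```

Call:
servo_tool(deltas=[{"travel": [0, 0, 0.015], "angular": [0, 0, 0]}, {"travel": [0, 0, 0.03], "angular": [0, 0, 0]}, {"travel": [0, 0, 0.045], "angular": [0, 0, 0]}, {"travel": [0, 0, 0.045], "angular": [0, 0, 0]}])

```text
time: 8.0
ee_pos: [0.5014, 0.0185, 0.1534]
tool_rot: [0.001, 0.627, 0.779, 0.001]
force: [-0.8, 1.1, 3.7]
opening: 0.131
grip_force: 40.3
```

Call:
servo_tool(deltas=[{"travel": [0, 0, 0], "angular": [0, 0, 0]}, {"travel": [0, 0, 0], "angular": [0, 0, 0]}, {"travel": [0, 0, 0], "angular": [0, 0, 0]}, {"travel": [0, 0, 0], "angular": [0, 0, 0]}, {"travel": [0, 0, 0], "angular": [0, 0, 0]}], claw=0.5)

```text
time: 8.5
ee_pos: [0.501, 0.0184, 0.1524]
tool_rot: [-0.0, 0.627, 0.779, -0.0]
force: [-0.5, 1.3, 0.7]
opening: 0.496
grip_force: 0.0
```

Call:
servo_tool(deltas=[{"travel": [0, 0, -0.2], "angular": [0, 0, 0]}, {"travel": [0, 0, -0.4], "angular": [0, 0, 0]}, {"travel": [0, 0, -0.6], "angular": [0, 0, 0]}, {"travel": [0, 0, -0.6], "angular": [0, 0, 0]}])

```text
time: 8.9
ee_pos: [0.5022, 0.0183, 0.2274]
tool_rot: [0.002, 0.627, 0.779, 0.001]
force: [-0.4, 0.0, 0.2]
opening: 0.5
grip_force: 0.0
```

Call:
servo_tool(deltas=[{"travel": [0, 0, 0], "angular": [0, 0, 0]}, {"travel": [0, 0, 0], "angular": [0, 0, 0]}, {"travel": [0, 0, 0], "angular": [0, 0, 0]}, {"travel": [0, 0, 0], "angular": [0, 0, 0]}, {"travel": [0, 0, 0], "angular": [0, 0, 0]}, {"travel": [0, 0, 0], "angular": [0, 0, 0]}], claw=1)

```text
time: 9.5
ee_pos: [0.501, 0.0184, 0.2243]
tool_rot: [-0.0, 0.627, 0.779, -0.0]
force: [-0.1, 0.0, -1.4]
opening: -0.002
grip_force: 0.0
```

Run:
```python
from h import *
n="scene"; p,d=vision.capture(n); W=cloud(n,d)
c=np.hypot(W[...,0]-.501,W[...,1]-.018)
q=W[c<.1]; q=q[q[:,2]>.09]; h,e=np.histogram(q[:,2],np.arange(.09,.17,.002)); print(list(zip(np.round(e,3),h)))
for nm,zl,zh,r in(("pl",.097,.112,.09),("b_rim",.114,.125,.06),("hd",.143,.165,.04)):
    q=W[(W[...,2]>zl)&(W[...,2]<zh)&(c<r)]
    if len(q)>5: rr=cv2.minAreaRect((q[:,:2]*1000).astype(np.float32)); print(nm,len(q),np.round(np.r_[rr[0],rr[1],rr[2]],1),np.percentile(q[:,2],[5,50,95]).round(4))
save("s2",cv2.resize(p[160:310,280:480],(800,600)))
print(manip.sense()["force"],manip.sense()["ee_pos"])
```

```text
[(np.float64(0.09), np.int64(57)), (np.float64(0.092), np.int64(48)), (np.float64(0.094), np.int64(57)), (np.float64(0.096), np.int64(93)), (np.float64(0.098), np.int64(124)), (np.float64(0.1), np.int64(125)), (np.float64(0.102), np.int64(127)), (np.float64(0.104), np.int64(386)), (np.float64(0.106), np.int64(564)), (np.float64(0.108), np.int64(251)), (np.float64(0.11), np.int64(72)), (np.float64(0.112), np.int64(60)), (np.float64(0.114), np.int64(61)), (np.float64(0.116), np.int64(36)), (np.float64(0.118), np.int64(24)), (np.float64(0.12), np.int64(54)), (np.float64(0.122), np.int64(105)), (np.float64(0.124), np.int64(50)), (np.float64(0.126), np.int64(6)), (np.float64(0.128), np.int64(1)), (np.float64(0.13), np.int64(3)), (np.float64(0.132), np.int64(5)), (np.float64(0.134), np.int64(3)), (np.float64(0.136), np.int64(4)), (np.float64(0.138), np.int64(4)), (np.float64(0.14), np.int64(2)), (np.float64(0.142), np.int64(11)), (np.float64(0.144), np.int64(12)), (np.float64(0.146), np.int64(19)), (np.float64(0.148), np.int64(34)), (np.float64(0.15), np.int64(25)), (np.float64(0.152), np.int64(25)), (np.float64(0.154), np.int64(30)), (np.float64(0.156), np.int64(58)), (np.float64(0.158), np.int64(64)), (np.float64(0.16), np.int64(10)), (np.float64(0.162), np.int64(0)), (np.float64(0.164), np.int64(0)), (np.float64(0.166), np.int64(0)), (np.float64(0.168), np.int64(0))]
pl 1706 [501.3  19.6 131.9 125.3  12.2] [0.0986 0.1061 0.1096]
b_rim 317 [501.9  19.8  77.4  76.6  12.8] [0.1147 0.1216 0.1246]
hd 280 [501.   20.3  17.7  65.9   9.7] [0.146  0.1556 0.1597]
[-0.31796014  0.05801628  0.44418697] [0.50096244 0.01841677 0.22431781]
```

View pics/s2.png

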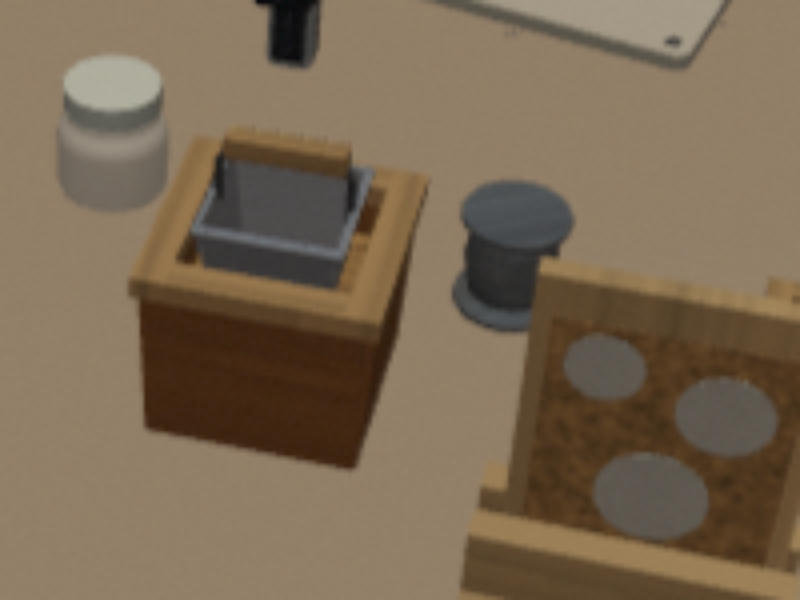

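The bucket sits loosely and square, with its rim at about 0.121 and the handle at crop (288,145). Now I press it down gently with the closed fingers.

Call:
servo_tool(deltas=[{"travel": [0, 0, 0.15], "angular": [0, 0, 0]}, {"travel": [0, 0, 0.3], "angular": [0, 0, 0]}, {"travel": [0, 0, 0.35], "angular": [0, 0, 0]}, {"travel": [0, 0, 0.37], "angular": [0, 0, 0]}, {"travel": [0, 0, 0.39], "angular": [0, 0, 0]}, {"travel": [0, 0, 0.41], "angular": [0, 0, 0]}, {"travel": [0, 0, 0.43], "angular": [0, 0, 0]}, {"travel": [0, 0, 0.43], "angular": [0, 0, 0]}])

```text
time: 10.35
ee_pos: [0.5015, 0.0184, 0.174]
tool_rot: [0.001, 0.627, 0.779, 0.001]
force: [-1.2, 0.7, 2.9]
opening: -0.001
grip_force: 1.7
```

Call:
servo_tool(deltas=[{"travel": [0, 0, 0.015], "angular": [0, 0, 0]}, {"travel": [0, 0, 0.03], "angular": [0, 0, 0]}, {"travel": [0, 0, 0.045], "angular": [0, 0, 0]}, {"travel": [0, 0, 0.06], "angular": [0, 0, 0]}, {"travel": [0, 0, 0.06], "angular": [0, 0, 0]}])

```text
time: 10.85
ee_pos: [0.5015, 0.0184, 0.1668]
tool_rot: [0.001, 0.627, 0.779, 0.001]
force: [-0.4, 0.9, 4.1]
opening: 0.001
grip_force: 2.2
```

Call:
servo_tool(deltas=[{"travel": [0, 0, 0.01], "angular": [0, 0, 0]}, {"travel": [0, 0, 0.02], "angular": [0, 0, 0]}, {"travel": [0, 0, 0.03], "angular": [0, 0, 0]}, {"travel": [0, 0, 0.03], "angular": [0, 0, 0]}])

```text
time: 11.25
ee_pos: [0.5016, 0.0184, 0.1632]
tool_rot: [0.001, 0.627, 0.779, 0.001]
force: [-1.7, 0.6, 5.2]
opening: -0.001
grip_force: 2.5
```

```bash
cat > rim.py <<'E'
from h import *
from collections import defaultdict
n="scene"; A=[]
for k in range(4):
    p,d=vision.capture(n); A.append(np.where(d==0,np.nan,d))
W=cloud(n,np.nan_to_num(np.nanmean(A,0)))
a=np.radians(12.5); c=W[...,:2]-np.array([.5012,.0193]); X=c@[np.cos(a),np.sin(a)]; Y=c@[-np.sin(a),np.cos(a)]; Z=W[...,2]
fr=(np.maximum(abs(X),abs(Y))<.059)&(np.maximum(abs(X),abs(Y))>.047)&(Z>.09)
for nm,m in(("frame+x",fr&(X>.047)),("frame-x",fr&(X<-.047)),("frame",fr)): print(nm,m.sum(),np.nanpercentile(Z[m],[20,50,80]).round(4))
for s in("X>.03","X<-.03","Y>.03","Y<-.03"):
    m=(np.maximum(abs(X),abs(Y))<.040)&(Z>.09)&(Z<.13)&eval(s); 
    if m.sum(): print("rim",s,m.sum(),np.nanpercentile(Z[m],[50,75,90,97]).round(4))
m=(abs(X)<.012)&(abs(Y)<.034)&(abs(Y)>.014)&(Z>.12)&(Z<.17); print("handle",m.sum(),np.nanpercentile(Z[m],[50,75,90,97]).round(4))
save(__import__("sys").argv[1],cv2.resize(p[180:280,290:420],(780,600),interpolation=cv2.INTER_CUBIC))
E
python3 rim.py s3
```

```text
frame+x 1473 [0.1083 0.4482 0.5173]
frame-x 121 [0.1062 0.1068 0.1074]
frame 2552 [0.107  0.4435 0.5116]
rim X>.03 149 [0.1067 0.1078 0.1084 0.1087]
rim X<-.03 150 [0.0965 0.0991 0.104  0.1081]
rim Y>.03 103 [0.1081 0.1097 0.1217 0.1265]
rim Y<-.03 125 [0.1058 0.1085 0.1165 0.1257]
handle 165 [0.1391 0.1425 0.1432 0.1438]
```

View pics/s3.png

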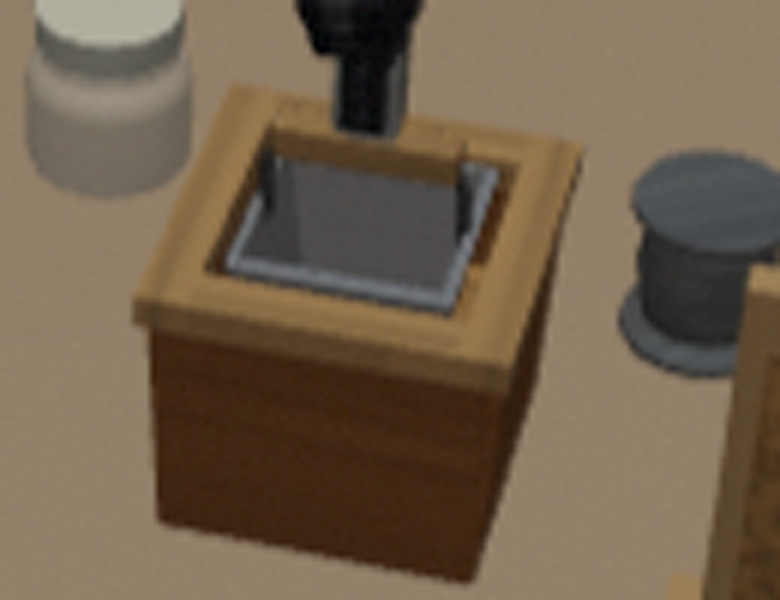

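The rim is nearly level, standing proud by about 1.2 mm in both depth and TCP readings (bucket rim near crop (340,285)). I need one more millimetre.

Call:
servo_tool(deltas=[{"travel": [0, 0, 0.005], "angular": [0, 0, 0]}, {"travel": [0, 0, 0.009], "angular": [0, 0, 0]}, {"travel": [0, 0, 0.009], "angular": [0, 0, 0]}, {"travel": [0, 0, 0.009], "angular": [0, 0, 0]}])

```text
time: 11.85
ee_pos: [0.5016, 0.0184, 0.1622]
tool_rot: [0.001, 0.627, 0.779, 0.001]
force: [-0.8, 0.5, 6.4]
opening: -0.001
grip_force: 2.8
```

Call:
servo_tool(deltas=[{"travel": [0, 0, -0.2], "angular": [0, 0, 0]}, {"travel": [0, 0, -0.5], "angular": [0, 0, 0]}, {"travel": [0, 0, -0.85], "angular": [0, 0, 0]}])

```text
time: 12.15
ee_pos: [0.5006, 0.0184, 0.264]
tool_rot: [-0.001, 0.627, 0.779, -0.0]
force: [0.5, -0.3, 0.7]
opening: -0.002
grip_force: 0.0
```

Call:
servo_tool(deltas=[{"travel": [0.25, 0.13, 0], "angular": [0, 0, 0]}, {"travel": [0.55, 0.28, 0], "angular": [0, 0, 0]}, {"travel": [0.828, 0.428, 0], "angular": [0, 0, 0]}], claw=0.4)

```text
time: 12.45
ee_pos: [0.5304, 0.1276, 0.2641]
tool_rot: [0.001, 0.627, 0.779, 0.001]
force: [0.2, -0.3, 0.3]
opening: 0.508
grip_force: 0.0
```

Call:
servo_tool(deltas=[{"travel": [0.3, 0.15, 0], "angular": [0, 0, 0.0017]}, {"travel": [0.6, 0.3, 0], "angular": [0, 0, 0.0017]}, {"travel": [0.828, 0.428, 0], "angular": [0, 0, 0.0017]}, {"travel": [0.828, 0.428, 0], "angular": [0, 0, 0.0017]}, {"travel": [0.828, 0.428, 0], "angular": [0, 0, 0.0017]}])

```text
time: 12.95
ee_pos: [0.5587, 0.2351, 0.263]
tool_rot: [0.0, 0.63, 0.776, -0.0]
force: [-0.0, -0.1, -0.4]
opening: 0.603
grip_force: 0.0
```

```bash
python3 rim.py s4
python3 - <<'E'
from h import *
n="top"; p,d=vision.capture(n); W=cloud(n,d)
def mr(nm,m):
    q=W[m]
    if len(q)>5: rr=cv2.minAreaRect((q[:,:2]*1000).astype(np.float32)); print(nm,len(q),np.round(np.r_[rr[0],rr[1],rr[2]],1),np.median(q[:,2]).round(4))
c=np.hypot(W[...,0]-.501,W[...,1]-.018); Z=W[...,2]
mr("rim",(c<.052)&(Z>.098)&(Z<.11)&(c<.05)); mr("handle",(c<.04)&(Z>.13)&(Z<.15)); mr("pl",(c<.09)&(Z>.098)&(Z<.11))
mr("dish",(np.hypot(W[...,0]-.73,W[...,1]+.12)<.09)&(Z>.035)&(Z<.06))
print(manip.sense()["ee_pos"],manip.sense()["tool_rot"])
E
```

```text
frame+x 294 [0.1057 0.1066 0.1071]
frame-x 148 [0.1063 0.1069 0.1076]
frame 791 [0.1061 0.1067 0.1073]
rim X>.03 135 [0.1061 0.107  0.1076 0.1081]
rim X<-.03 138 [0.0957 0.0985 0.1039 0.1077]
rim Y>.03 102 [0.1073 0.109  0.1197 0.1253]
rim Y<-.03 120 [0.1055 0.1073 0.1181 0.1246]
handle 159 [0.1382 0.1416 0.1423 0.1428]
rim 472 [5.011e+02 1.770e+01 9.700e+01 9.740e+01 4.000e-01] 0.1037
handle 163 [501.6  16.7  11.9  61.2  12.6] 0.1387
pl 1897 [501.1  16.5 124.4 124.2  12.3] 0.104
dish 402 [ 734.5 -117.2   88.9  168.3   85.7] 0.0447
[0.55872373 0.23359659 0.26346263] [2.09245093e-04 6.31364845e-01 7.75485875e-01 2.13527970e-04]
```

Nested level and square. Now I grasp the board.

Call:
servo_tool(deltas=[{"travel": [0, 0, 0.25], "angular": [0, 0, 0]}, {"travel": [0, 0, 0.5], "angular": [0, 0, 0]}, {"travel": [0, 0, 0.68], "angular": [0, 0, 0]}, {"travel": [0, 0, 0.73], "angular": [0, 0, 0]}, {"travel": [0, 0, 0.73], "angular": [0, 0, 0]}, {"travel": [0, 0, 0.73], "angular": [0, 0, 0]}])

```text
time: 13.8
ee_pos: [0.5593, 0.2344, 0.1768]
tool_rot: [0.001, 0.631, 0.776, 0.001]
force: [-0.4, 1.4, 0.2]
opening: 0.598
grip_force: 0.0
```

Call:
servo_tool(deltas=[{"travel": [0, 0, 0], "angular": [0, 0, 0]}, {"travel": [0, 0, 0], "angular": [0, 0, 0]}, {"travel": [0, 0, 0], "angular": [0, 0, 0]}, {"travel": [0, 0, 0], "angular": [0, 0, 0]}, {"travel": [0, 0, 0], "angular": [0, 0, 0]}, {"travel": [0, 0, 0], "angular": [0, 0, 0]}, {"travel": [0, 0, 0], "angular": [0, 0, 0]}], claw=1, newtons=50)

```text
time: 14.5
ee_pos: [0.5591, 0.2347, 0.1762]
tool_rot: [0.0, 0.631, 0.776, 0.001]
force: [-0.8, -0.4, 5.3]
opening: 0.139
grip_force: 50.0
```

Call:
servo_tool(deltas=[{"travel": [0, 0, -0.15], "angular": [0, 0, 0]}, {"travel": [0, 0, -0.35], "angular": [0, 0, 0]}, {"travel": [0, 0, -0.6], "angular": [0, 0, 0]}, {"travel": [0, 0, -0.83], "angular": [0, 0, 0]}, {"travel": [0, 0, -0.83], "angular": [0, 0, 0]}])

```text
time: 15.0
ee_pos: [0.5596, 0.2349, 0.2784]
tool_rot: [0.002, 0.631, 0.776, 0.002]
force: [-0.3, 0.4, -1.4]
opening: 0.134
grip_force: 49.0
```

Call:
servo_tool(deltas=[{"travel": [-0.15, 0, 0], "angular": [0, 0, 0]}, {"travel": [-0.35, 0, 0], "angular": [0, 0, 0]}, {"travel": [-0.6, 0, 0], "angular": [0, 0, 0]}, {"travel": [-0.83, 0, 0], "angular": [0, 0, 0]}])

```text
time: 15.4
ee_pos: [0.5787, 0.1361, 0.2734]
tool_rot: [-0.001, 0.631, 0.776, -0.001]
force: [0.1, 0.4, -2.1]
opening: 0.135
grip_force: 49.0
```

Call:
servo_tool(deltas=[{"travel": [-0.22, -0.04, 0], "angular": [0, 0, 0]}, {"travel": [-0.44, -0.08, 0], "angular": [-0.01, 0, -0.0015]}, {"travel": [-0.66, -0.12, 0], "angular": [-0.02, 0, -0.0015]}, {"travel": [-0.8, -0.16, 0], "angular": [-0.03, 0, -0.0015]}, {"travel": [-0.83, -0.174, 0], "angular": [-0.0417, 0, -0.0015]}, {"travel": [-0.83, -0.174, 0], "angular": [-0.0417, 0, -0.0015]}, {"travel": [-0.83, -0.174, 0], "angular": [-0.0417, 0, -0.0015]}, {"travel": [-0.83, -0.174, 0], "angular": [-0.0417, 0, -0.0015]}])

```text
time: 16.2
ee_pos: [0.5791, 0.0356, 0.2745]
tool_rot: [0.082, 0.622, 0.772, 0.101]
force: [0.6, -0.1, -1.2]
opening: 0.129
grip_force: 49.4
```

```bash
cat > bd.py <<'E'
from h import *
import sys
s=manip.sense(); q=s["tool_rot"]; R=Ro.from_quat([q[1],q[2],q[3],q[0]]); M=R.as_matrix()
print("ee",s["ee_pos"].round(4)); print(M.round(3))
a=np.radians(12.4); n=np.array([np.cos(a),np.sin(a),0]); t=np.array([-n[1],n[0],0]); C=np.array([.5011,.0182,0])
e=s["ee_pos"]-C; print("TCP s,lat,h",(e@n).round(4),(e@t).round(4),e[2].round(4))
p,d=vision.capture("scene"); W=cloud("scene",d); L=W-(C+[0,.0015,0]); S=L@n;T=L@t;H=W[...,2]
# outer face of the board: fit plane
m=(H>.02)&(H<.3)&(abs(T)<.06)&(S>.07+(.09-H)*.27+float(sys.argv[2]))&(S<.2)
A=np.c_[S[m],T[m],np.ones(m.sum())]; 
co,*_=np.linalg.lstsq(np.c_[H[m],T[m],np.ones(m.sum())],S[m],rcond=None); r=S[m]-np.c_[H[m],T[m],np.ones(m.sum())]@co
k=abs(r)<.006; co,*_=np.linalg.lstsq(np.c_[H[m],T[m],np.ones(m.sum())][k],S[m][k],rcond=None)
print("face: tilt",np.degrees(np.arctan(-co[0])).round(2),"skew",np.degrees(np.arctan(co[1])).round(2),"s at h=0",co[2].round(4),"Hrange",np.percentile(H[m][k],[1,99]).round(3),"T",np.percentile(T[m][k],[1,99]).round(3),k.sum(),m.sum())
save(sys.argv[1],cv2.resize(p[130:330,250:510],(780,600),interpolation=cv2.INTER_CUBIC))
E
python3 bd.py s5 0
```

```text
ee [0.5791 0.0356 0.2745]
[[-0.214  0.944  0.251]
 [ 0.977  0.207  0.054]
 [-0.001  0.257 -0.966]]
TCP s,lat,h 0.08 0.0003 0.2745
face: tilt 14.7 skew 0.05 s at h=0 0.1576 Hrange [0.117 0.288] T [-0.059  0.059] 6268 6576
```

View pics/s5.png

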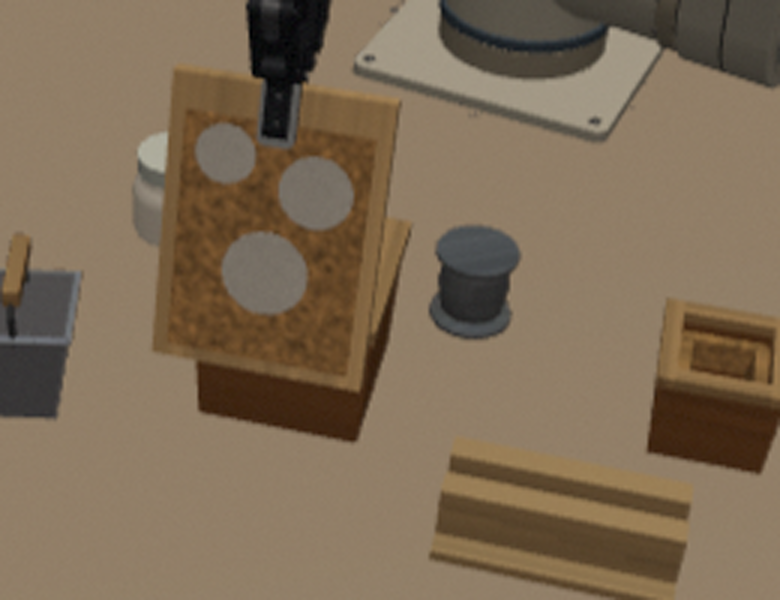

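The board hangs centred at a 14.7° tilt in front of the planter, lower edge near crop (255,370). I lower it onto the table beside the planter's far side.

Call:
servo_tool(deltas=[{"travel": [0, -0.04, 0.15], "angular": [0, 0, 0]}, {"travel": [0, -0.1, 0.3], "angular": [0, 0, 0]}, {"travel": [0, -0.18, 0.45], "angular": [0, 0, 0]}, {"travel": [0, -0.26, 0.6], "angular": [0, 0, 0]}, {"travel": [0, -0.34, 0.7], "angular": [0, 0, 0]}, {"travel": [0, -0.4, 0.76], "angular": [0, 0, 0]}, {"travel": [0, -0.4, 0.76], "angular": [0, 0, 0]}, {"travel": [0, -0.4, 0.76], "angular": [0, 0, 0]}])

```text
time: 17.05
ee_pos: [0.5574, 0.0304, 0.175]
tool_rot: [0.083, 0.622, 0.772, 0.101]
force: [0.3, -0.5, -1.4]
opening: 0.136
grip_force: 49.4
```

```bash
python3 bd.py s6 0
```

```text
ee [0.5574 0.0304 0.175 ]
[[-0.213  0.943  0.254]
 [ 0.977  0.206  0.054]
 [-0.001  0.259 -0.966]]
TCP s,lat,h 0.0576 -0.0001 0.175
face: tilt 9.77 skew -0.41 s at h=0 0.1014 Hrange [0.027 0.297] T [-0.058  0.059] 3580 6622
```

Call:
servo_tool(deltas=[{"travel": [0, -0.012, 0.02], "angular": [0, 0, 0]}, {"travel": [0, -0.024, 0.04], "angular": [0, 0, 0]}, {"travel": [0, -0.037, 0.06], "angular": [0, 0, 0]}, {"travel": [0, -0.049, 0.08], "angular": [0, 0, 0]}, {"travel": [0, -0.049, 0.08], "angular": [0, 0, 0]}, {"travel": [0, -0.049, 0.08], "angular": [0, 0, 0]}])

```text
time: 17.7
ee_pos: [0.5537, 0.0295, 0.1639]
tool_rot: [0.083, 0.622, 0.772, 0.102]
force: [-1.2, 0.7, 1.5]
opening: 0.134
grip_force: 49.9
```

```bash
sed -i 's/^m=.*/ex=.0+6e-3; m=(H>.02)\&(H<.16)\&(abs(T)<.058)\&(abs(S-(.103-.268*H))<.014)/' bd.py; python3 bd.py s7 0
```

```text
ee [0.5537 0.0295 0.1639]
[[-0.213  0.943  0.254]
 [ 0.977  0.206  0.054]
 [-0.001  0.26  -0.966]]
TCP s,lat,h 0.0538 -0.0002 0.1639
face: tilt 14.77 skew 0.12 s at h=0 0.1027 Hrange [0.022 0.159] T [-0.057  0.057] 4016 4060
```

View pics/s7.png

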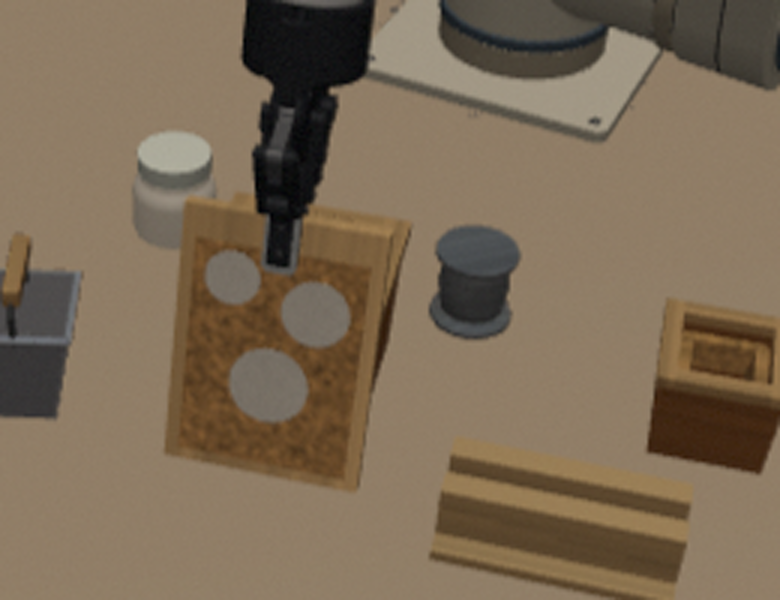

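The board stands at 14.8° with its foot near crop (265,470), about half a millimetre off the rim. Releasing and withdrawing along the fingers.

Call:
servo_tool(deltas=[{"travel": [0, 0, 0], "angular": [0, 0, 0]}, {"travel": [0, 0, 0], "angular": [0, 0, 0]}, {"travel": [0, 0, 0], "angular": [0, 0, 0]}, {"travel": [0, 0, 0], "angular": [0, 0, 0]}, {"travel": [0, 0, 0], "angular": [0, 0, 0]}, {"travel": [0, 0, 0], "angular": [0, 0, 0]}], claw=0.62)

```text
time: 18.35
ee_pos: [0.5536, 0.0296, 0.1637]
tool_rot: [0.082, 0.622, 0.772, 0.101]
force: [0.1, -0.4, -0.7]
opening: 0.378
grip_force: 0.0
```

Call:
servo_tool(deltas=[{"travel": [0, 0, -0.06], "angular": [0, 0, 0]}, {"travel": [0, 0, -0.15], "angular": [0, 0, 0]}, {"travel": [0, 0, -0.3], "angular": [0, 0, 0]}, {"travel": [0, 0, -0.5], "angular": [0, 0, 0]}, {"travel": [0, 0, -0.75], "angular": [0, 0, 0]}, {"travel": [0, 0, -1.0], "angular": [0, 0, 0]}, {"travel": [0, 0, -1.0], "angular": [0, 0, 0]}, {"travel": [0, 0, -1.0], "angular": [0, 0, 0]}])

```text
time: 19.15
ee_pos: [0.5232, 0.023, 0.2808]
tool_rot: [0.083, 0.622, 0.772, 0.102]
force: [0.2, -0.6, -0.2]
opening: 0.379
grip_force: 0.0
```

```bash
python3 bd.py s8 0
python3 - <<'E'
from h import *
p,d=vision.capture("top"); q=np.load("top0.npz")["d"]
W=cloud("top",d); c=np.hypot(W[...,0]-.501,W[...,1]-.018); m=(c<.04)&(W[...,2]>.125)&(W[...,2]<.15)
r=W[m]; print("handle",m.sum(),np.median(r[:,2]).round(4) if m.sum() else 0)
W0=cloud("top",q)
for nm,b in(("jar",(356,327,383,355)),("spool",(252,328,281,357)),("dish",(342,158,382,196))):
    s=np.s_[b[1]:b[3],b[0]:b[2]]; print(nm,np.nanmedian(abs(d[s]-q[s])).round(4),np.mean(abs(d[s]-q[s])>.01).round(3))
f=cv2.resize(p[110:370,140:460],(740,600)); save("t9",f)
E
```

```text
ee [0.5232 0.023  0.2808]
[[-0.213  0.943  0.256]
 [ 0.977  0.206  0.054]
 [-0.002  0.261 -0.965]]
TCP s,lat,h 0.0226 -0.0 0.2808
face: tilt 15.47 skew -0.03 s at h=0 0.103 Hrange [0.022 0.159] T [-0.057  0.057] 4122 4133
handle 0 0
jar 0.0021 0.009
spool 0.6126 0.823
dish 0.0021 0.008
```

View pics/s8.png

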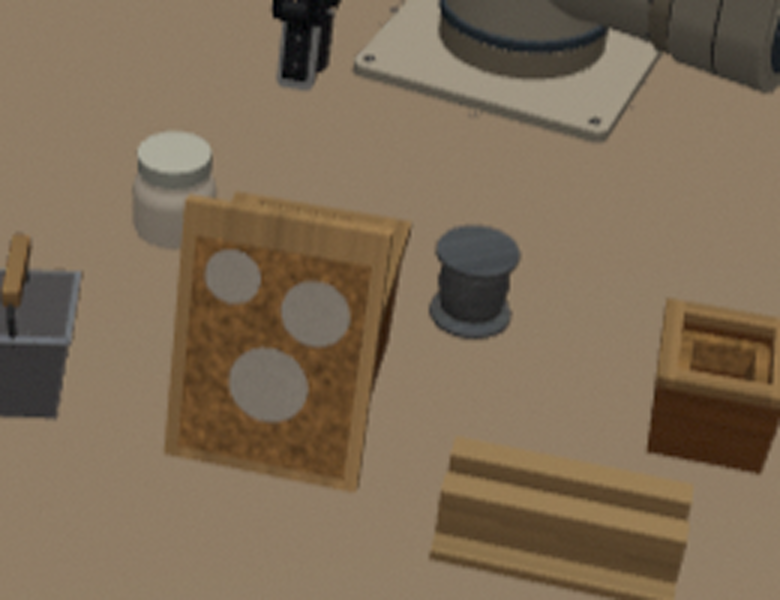

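The board leans by itself at 15.5° against the planter, and the jar and spool stand unmoved. The spool's top-view depth change is only the arm hiding it.

```bash
python3 bd.py s9 0; python3 -c "
from h import *
print(manip.job_done())"
```

```text
ee [0.5229 0.0231 0.279 ]
[[-0.213  0.944  0.252]
 [ 0.977  0.206  0.054]
 [-0.001  0.258 -0.966]]
TCP s,lat,h 0.0223 0.0002 0.279
face: tilt 15.41 skew 0.07 s at h=0 0.103 Hrange [0.022 0.159] T [-0.057  0.057] 4117 4124
the job is handed in; nothing more can be done
None
```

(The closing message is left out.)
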